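# Lay up two shoe heels in their own colours

## Robot

A 6-joint arm with a two-finger parallel gripper is mounted at the origin on a cart in front of the work surface, level with it; the furniture and walls round the work are solid. World frame = base frame: x ahead of the robot, y to its left, z up, the work surface at z = 0. Lengths are in m, angles in rad, forces in N, time in s.
With the tool pointing down it reaches from about 0.3 to 0.775 m from the base axis. Payload 14.6 kg.
Tool frame: the origin (TCP) lies at the very end of the fingers, on their centre line; the grasp point (between the pads) lies 19 mm behind it; z points along the fingers, y is the line along which they close (so a half turn about z gives the same grasp; the last joint's range is limited). The gripper opens to 94 mm and grips with 3 to 60 N. Pads are 16 mm wide; open, the fingers measure 119 mm over their backs; the gripper's body (75 mm by 177 mm) begins 78 mm behind the grasp point.
Start: joints at [1.082, 0.3, 1.521, -0, 1.321, -0.067], TCP at [0.225, 0.502, 0.205] pointing down, gripper open.
Joint ranges: [-3.03, 3.03], [-0.79, 2.21], [0.23, 2.52], [-1.04, 4.18], [0, 3.07], [-2.55, 2.55]. Speed limits (rad/s): [2.22, 2.22, 2.57, 3.14, 3.14, 3.14].

## Interface

Orientations are given as [roll, pitch, yaw] about the fixed x, y, z axes, in that order (R = Rz(yaw) Ry(pitch) Rx(roll)).
In Python, from station import ctrl, camera, camera_info, finder gives the robot as it stands.
- The arm moves only by the tool carry_out, never from a script. Its argument "motion" is a list of rows, each a list of 2 entries, a list of its own where there are three numbers: the shift along the tool's x, y, z as a fraction of full scale, then the turn about the tool's z as a fraction of full scale. A call has 1 to 12 rows; each row is the pose to reach, as a shift and turn from the pose commanded when the call began, along the tool's axes at that moment, turning the shorter way round; what a row does not reach only later rows make up. Full scale, the value 1, is 200 mm for a shift and 360 degrees for a turn. A row lasts 1/10 s, in which the tool goes at most 50 mm and 8.59 degrees, less where a joint would pass 70% of its speed; a pose out of reach is approached as far as the arm can. A call with a number of a shift or a turn outside -1 to 1 is refused whole. A call with a gripper value outside its range is refused whole. "hand" is the closure, from -1 (fully open) to 1 (shut), set as the call begins (left out, the last holds). The fingers move at their own pace and stop on an object; "force" is the grip in N (left out, the last holds). Time passes only in rows, so rows that repeat a pose let the fingers close. It gives the time, the measured TCP pose, the force, the opening and the grip force at its end, in the units of the state.
- ctrl.get_obs(): the state, without advancing time (a new reading comes with each control period).
- camera(name): name is "scene" or "top"; returns (picture, depth): 480x640x3 uint8, blue, green, red; 480x640 float32, m along the optical axis (not along the pixel's ray), 0 where there is no reading.
- camera_info(name): a dict with "camera_matrix" (3x3 intrinsics, pixels), "origin" and "attitude" of the camera in the world. Camera axes: x right, y down, z forward; pixel columns grow to the right and rows downward; lengths in m; the calibration is good to about 2 mm. A picture is of the moment at which its call begins. camera_info takes no time and is no camera call.
- ctrl.hand_in(): hands the job in; it is judged then, once.
Trained networks look in the newest picture that a camera, given by its name, has taken for a name from the list of things; names that differ only in an ending like _2 or _b are one class to them, and where a whole thing is asked for, a point or a joint stands for the part that bears it (a point fixed in the world has none). Each returns a list of dicts, best first, with "conf" (0 to 1); they miss things now and then, are a little off and sometimes report something else, mostly with a low value. They report only what shows in the picture. A call takes as long as a camera call. They do not tell look-alikes from the thing itself.
- finder.boxes_of(camera, query): "location" ([column, row] in pixels, amid what is visible of it).
- finder.cut_out(camera, query): "mask" (480x640 bool, what is visible of it) and "location" ([column, row] in pixels, amid what is visible of it).
- finder.pinpoint(camera, query): "location" ([column, row] in pixels: a listed point, or the origin of a listed thing).
The state is a dict: "time_s": time; "qpos": joint angles; "joint_vel": joint speeds; "tau": joint torques, N m; "ee_pos": TCP position; "eef_rot": TCP orientation; "force": force on the tool from outside, world axes, zero at the start; "moment": the same for the moment, N m; "grip_width": finger opening in m; "grip_force": force on a finger pad.
Only numpy, scipy, OpenCV 4.12 (cv2) and the standard library are available. Lean on these libraries where they do the work, as an engineer would, in place of code of your own. Each camera call takes 0.05 s, during which the arm holds its last target. There are 200 camera calls.

## Task

Two repairs lie on the bench, a tan sole and a black sole, both with the roughened heel seat up. Lay each heel up dry, in the sole's own colour: the leather lift goes flat on the heel seat and the rubber heel with the five nail holes on top of that lift, both centred on the seat, round back to the round end of the sole and straight edge square towards the toe. Leave the dark red spare lift, the sanding block and the awl where they are.

Things in the scene. Friction and masses are not known exactly. Their poses are not given: they have to be found in the camera images.
- tan_sole: Tan leather shoe outsole, 205 x 74 mm, 5 mm thick, loose, flat on the bench, ground side up, toe (the wide end) roughly to the robot. Origin: mid-length, on the centre line, on the underside; z up, +y to the round heel end (102 mm off), -y to the toe. The rough pale D-shaped heel seat is centred at x = 0, y = +70 mm on the upper face (z = 5 mm); the sole is 64 mm wide there.
- black_sole: Black shoe outsole, 205 x 74 mm, 5 mm thick, loose, flat on the bench, ground side up, toe (the wide end) roughly to the robot. Origin: mid-length, on the centre line, on the underside; z up, +y to the round heel end (102 mm off), -y to the toe. The rough grey D-shaped heel seat is centred at x = 0, y = +70 mm on the upper face (z = 5 mm); the sole is 64 mm wide there.
- tan_lift: Tan leather heel lift: D-shaped, 60 mm wide (x), 60 long (y), 10 thick, two layers, no holes, 50 g, loose, lying flat. Origin: centre of its underside; z up; +y to the round back; straight edge at y = -30 mm; parallel sides x = +-30 mm from there to y = 0 (grip across x).
- black_lift: Black leather heel lift: D-shaped, 60 mm wide (x), 60 long (y), 10 thick, two layers, no holes, 50 g, loose, lying flat. Origin: centre of its underside; z up; +y to the round back; straight edge at y = -30 mm; parallel sides x = +-30 mm from there to y = 0 (grip across x).
- tan_heel: Light tan moulded rubber heel: D-shaped, 54 mm wide (x), 55 long (y), 17 thick, five nail holes in its upper face, 70 g, loose, lying flat. Origin: centre of its underside; z up; +y to the round back; straight edge at y = -27 mm (grip across x near y = -5 mm).
- black_heel: Black (dark grey) moulded rubber heel: D-shaped, 54 mm wide (x), 55 long (y), 17 thick, five nail holes in its upper face, 70 g, loose, lying flat. Origin: centre of its underside; z up; +y to the round back; straight edge at y = -27 mm (grip across x near y = -5 mm).
- red_lift: Spare: a dark red leather heel lift: D-shaped, 60 mm wide (x), 60 long (y), 10 thick, two layers, no holes, 50 g, loose, lying flat. Origin: centre of its underside; z up; +y to the round back; straight edge at y = -30 mm; parallel sides x = +-30 mm from there to y = 0 (grip across x). It belongs to another shoe and stays where it lies.
- sanding_block: Bystander: brown cork sanding block, 61 x 106 x 35 mm, loose, lying flat; origin: centre of its underside.
- awl: Bystander: stitching awl with a pale pear-shaped wooden handle, 130 mm long, 29 mm thick, loose, lying; origin: below its middle. Behind it stands a fixed eyelet press, 350 mm tall, whose lever ball reaches forward to about x = 0.56, y = 0.01, 0.31 m up; a fixed vice, 130 mm tall, stands left of the heel parts (y over 0.18).
There are look-alikes about, which are no part of the job. What is shaped like the black_heel but blue is not meant.

How it is judged:
By the outcome, as a careful person would: the job done as asked, in the order asked, and still so for the second after the job is handed in, with the robot touching nothing.
It also fails if it takes over 96 s, if anything falls off the work surface, if the arm or the gripper's body presses on something with over 40 N, if the wrist force passes 120 N, or if a joint passes its speed limit or range.

## Working session

There is one attempt and no reset: what is moved stays moved. The work goes in short steps, Python scripts to look and compute and a tool call to move; the robot and the scene stay as the last step left them, time stands still between calls to the robot, and variables do not carry over. Pictures are saved under pics/ and viewed, at most 14 in all, crops included, and the job is handed in when it is done.

Besides the shell and the picture viewer there is one more tool, called after ">>>" by a JSON object that holds its "fn" and its "kwargs". carry_out: Moves the arm, as the interface text tells. Its arguments: {"type":"object","properties":{"motion":{"type":"array","items":{"type":"array"}},"hand":{"type":"number"},"force":{"type":"number"}},"required":["motion"]}

```bash
ls; mkdir -p pics; python3 - <<'E'
from station import ctrl,camera,camera_info,finder
import cv2
for n in("scene","top"):
    p,d=camera(n); cv2.imwrite(f"pics/{n}0.png",p); i=camera_info(n); print(n,i)
o=ctrl.get_obs(); print(o)
E
```

```text
pics
scene {'camera_matrix': array([[620.11695102,   0.        , 328.69970886],
       [  0.        , 620.11695102, 245.13087202],
       [  0.        ,   0.        ,   1.        ]]), 'origin': array([-0.27546143, -1.46283984,  0.90530927]), 'attitude': array([-2.0797653 ,  0.02315108, -0.61081562])}
top {'camera_matrix': array([[500.26249866,   0.        , 331.98579779],
       [  0.        , 500.26249866, 242.99783662],
       [  0.        ,   0.        ,   1.        ]]), 'origin': array([ 0.37717442, -0.17893462,  1.33997456]), 'attitude': array([-2.95295544,  0.00900601, -1.570532  ])}
{'time_s': 0.1, 'qpos': array([ 1.08236049e+00,  3.00414618e-01,  1.52148632e+00,  2.19899438e-05,
        1.32068165e+00, -6.66235078e-02]), 'joint_vel': array([ 0.00025541, -0.00152598,  0.00010574, -0.0016326 , -0.0018705 ,
       -0.00072557]), 'tau': array([ 2.14841821e-03, -5.32642543e+01, -3.53287840e+01,  7.09578814e-02,
        2.34411116e-02, -6.97129735e-05]), 'ee_pos': array([0.22508515, 0.50159541, 0.20495739]), 'eef_rot': array([-3.14060633e+00, -8.71571403e-05,  2.71977483e+00]), 'force': array([ 0.20932706, -0.47586756,  0.0068708 ]), 'moment': array([ 0.03642618, -0.00846849, -0.03366699]), 'grip_force': 0.0, 'grip_width': 0.0939737806032519}
```

View pics/scene0.png

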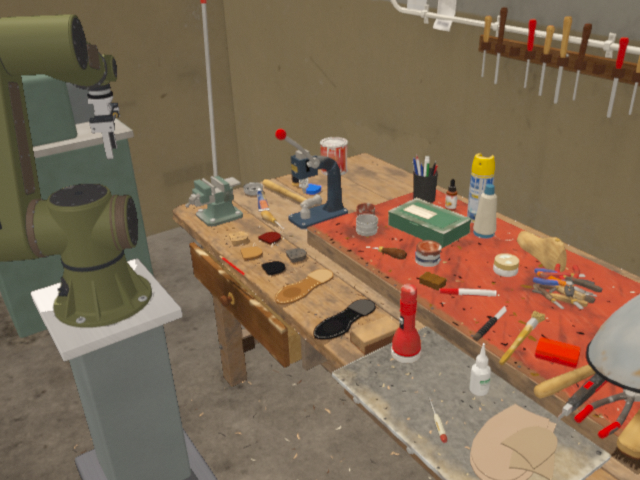

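View pics/top0.png

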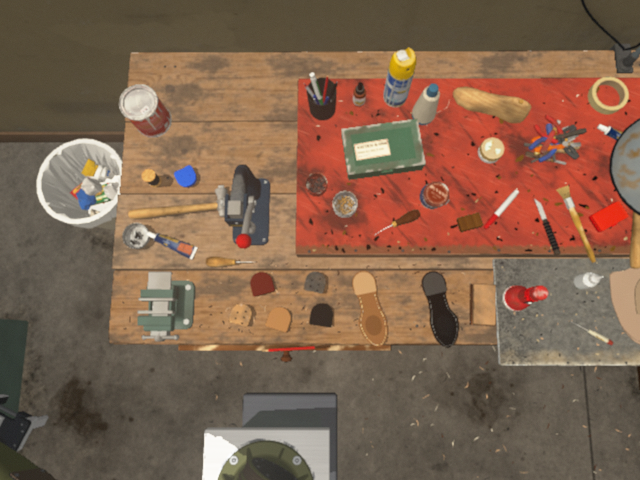

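The top view shows red lift (262,284), dark grey heel (316,281), tan heel (240,315), tan lift (279,319), black lift (320,314), tan sole (370,308), black sole (439,308). The heel ends point up in the image, away from the robot. I'll zoom in next.

```bash
cat > h.py <<'E'
from station import ctrl,camera,camera_info,finder
import cv2,numpy as np
from scipy.spatial.transform import Rotation as R
def cam(n):
    i=camera_info(n); return i['camera_matrix'],np.array(i['origin']),R.from_euler('xyz',i['attitude']).as_matrix()
def ray(n,uv):
    K,o,A=cam(n); uv=np.atleast_2d(uv).astype(float)
    d=np.c_[uv,np.ones(len(uv))]@np.linalg.inv(K).T@A.T
    return o,d
def onz(n,uv,z):
    o,d=ray(n,uv); return o+d*((z-o[2])/d[:,2])[:,None]
def tri(uv1,uv2,n1='top',n2='scene'):
    o1,d1=ray(n1,uv1);o2,d2=ray(n2,uv2);d1=d1[0];d2=d2[0]
    s=np.linalg.lstsq(np.c_[d1,-d2],o2-o1,rcond=None)[0]
    a,b=o1+s[0]*d1,o2+s[1]*d2
    return (a+b)/2,np.linalg.norm(a-b)
def depthpts(n,d,m):
    K,o,A=cam(n); v,u=np.nonzero(m&(d>0)); _,r=ray(n,np.c_[u,v]); return o+r*d[v,u][:,None]
E
python3 - <<'E'
from h import *
pt=cv2.imread("pics/top0.png");ps=cv2.imread("pics/scene0.png")
cv2.imwrite("pics/ct.png",cv2.resize(pt[258:352,222:502],(800,269),interpolation=cv2.INTER_CUBIC))
cv2.imwrite("pics/cs.png",cv2.resize(ps[220:350,210:410],(800,520),interpolation=cv2.INTER_CUBIC))
for q in["tan_sole","black_sole","tan_lift","black_lift","tan_heel","black_heel","red_lift"]:
    for n in("top","scene"):
        if (q,n)==("tan_sole",)or True:
            c=finder.cut_out(n,q); p=finder.pinpoint(n,q)
            print(q,n,[(np.round(x['location'],1).tolist(),round(x['conf'],2),int(x['mask'].sum())) for x in c[:3]],[(np.round(x['location'],1).tolist(),round(x['conf'],2)) for x in p[:3]])
            if c: np.save(f"m_{q}_{n}.npy",c[0]['mask'])
E
```

```text
tan_sole top [([368.3, 308.6], 0.88, 1564)] [([369.5, 304.3], 0.71)]
tan_sole scene [([302.5, 289.0], 0.82, 895), ([251.1, 253.0], 0.62, 276), ([240.2, 239.3], 0.47, 201)] []
black_sole top [([437.3, 313.6], 0.69, 1639)] [([438.0, 307.0], 0.66), ([319.2, 315.5], 0.43)]
black_sole scene [([342.5, 319.9], 0.73, 1171)] [([343.9, 320.2], 0.61)]
tan_lift top [([279.3, 318.8], 0.77, 469)] [([281.0, 319.6], 0.78)]
tan_lift scene [([254.5, 252.6], 0.78, 234)] [([254.2, 255.0], 0.51)]
black_lift top [([322.5, 316.0], 0.8, 472)] [([322.9, 315.8], 0.81)]
black_lift scene [([238.6, 238.1], 0.71, 176), ([273.1, 266.1], 0.55, 261)] [([271.3, 267.4], 0.75)]
tan_heel top [([241.3, 315.2], 0.63, 389)] [([281.8, 321.1], 0.66), ([243.7, 317.0], 0.62)]
tan_heel scene [([239.7, 239.1], 0.72, 242)] [([241.0, 240.6], 0.5)]
black_heel top [([314.8, 282.4], 0.59, 367), ([186.6, 177.0], 0.56, 371)] [([188.0, 178.9], 0.81), ([313.4, 282.7], 0.7)]
black_heel scene [([314.4, 188.8], 0.57, 157), ([296.7, 256.9], 0.56, 232), ([369.8, 333.5], 0.18, 1194)] [([315.3, 190.3], 0.67), ([298.0, 260.4], 0.5)]
red_lift top [([261.6, 288.2], 0.74, 465)] [([259.8, 287.3], 0.91)]
red_lift scene [([271.5, 236.4], 0.75, 229), ([295.7, 258.4], 0.68, 238)] [([271.2, 238.5], 0.47), ([344.9, 321.0], 0.47)]
```

View pics/ct.png

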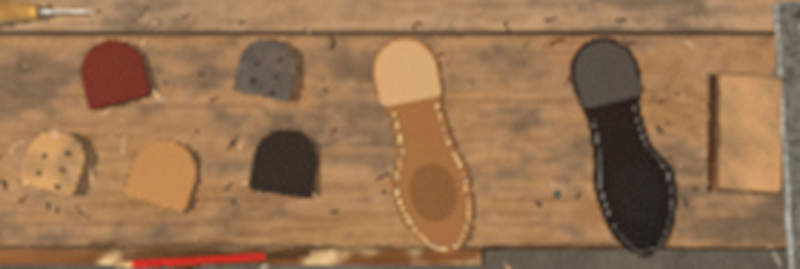

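View pics/cs.png

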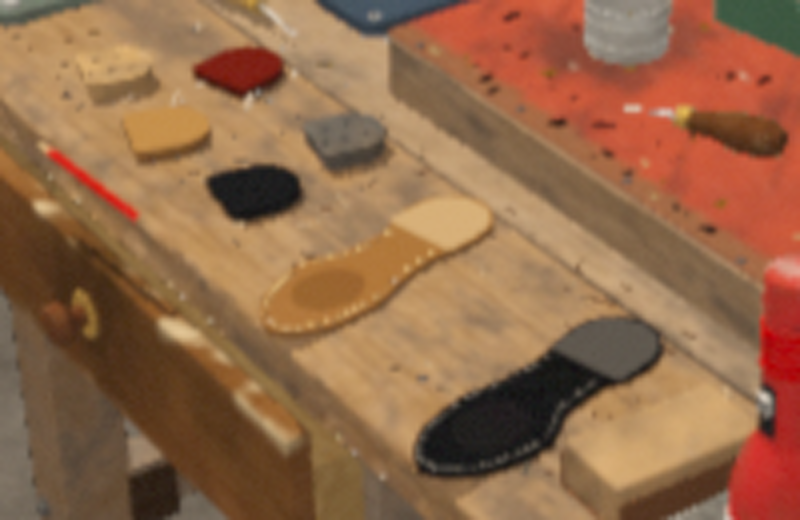

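The crops confirm the layout. Both soles have their heel seats away from the robot: tan seat at top (367,284), black seat at (434,284). The round backs of all parts also point away from the robot. Next I'll fit D-outlines in both views.

```bash
cat >> h.py <<'E'
def D(w,l):  # outline, straight edge y=-l/2, round back y=l/2
    r=w/2; a=np.linspace(0,np.pi,25); return np.r_[np.c_[r*np.cos(a),l/2-r+r*np.sin(a)],[[-r,-l/2],[r,-l/2]]]
S=6
def proj(n,P):
    K,o,A=cam(n); c=(P-o)@A@K.T; return c[:,:2]/c[:,2:]
def hull(n,p,w,l,z0,z1):
    c,s=np.cos(p[2]),np.sin(p[2]); q=D(w,l)@np.array([[c,s],[-s,c]])+p[:2]
    P=np.r_[np.c_[q,np.full(len(q),z0)],np.c_[q,np.full(len(q),z1)]] if z1>z0 else np.c_[q,np.full(len(q),z0)]
    return cv2.convexHull(proj(n,P).astype(np.float32))[:,0]
def rois(n,p,r=0.06):
    g=np.array([[p[0]+a*r,p[1]+b*r,0.01] for a in(-1,1) for b in(-1,1)]); u=proj(n,g)
    return np.floor(u.min(0)).astype(int),np.ceil(u.max(0)).astype(int)
def raster(h,lo,hi):
    m=np.zeros(((hi[1]-lo[1])*S,(hi[0]-lo[0])*S),np.uint8)
    cv2.fillPoly(m,[np.round(((h-lo+0.5)*S-0.5)*16).astype(np.int32)],1,shift=4); return m
def seg(img,n,p,w,l,z0,z1):
    lo,hi=rois(n,p); c=cv2.resize(img[lo[1]:hi[1],lo[0]:hi[0]],None,fx=S,fy=S,interpolation=cv2.INTER_CUBIC)
    h=raster(hull(n,p,w,l,z0,z1),lo,hi)
    k=lambda mm:np.ones((mm,mm),np.uint8)
    m=np.where(h>0,3,2).astype(np.uint8)
    e=int(S*4); m[cv2.erode(h,k(2*e//2))>0]=1; m[cv2.dilate(h,k(2*e))==0]=0
    cv2.grabCut(c,m,None,np.zeros((1,65)),np.zeros((1,65)),4,cv2.GC_INIT_WITH_MASK)
    return (m&1).astype(np.uint8),lo,hi,c
from scipy.optimize import minimize
def fit(imgs,p0,w,l,z0,z1,scale=False,it=2):
    p=np.array(list(p0)+([w,l] if scale else []),float)
    for _ in range(it):
        sg={n:seg(im,n,p,w,l,z0,z1) for n,im in imgs.items()}
        def cost(q):
            s=0
            W,L=(q[3],q[4]) if scale else (w,l)
            for n,(m,lo,hi,_) in sg.items():
                h=raster(hull(n,q,W,L,z0,z1),lo,hi); s+=1-(h&m).sum()/max(1,(h|m).sum())
            return s/len(sg)
        sx=np.vstack([p]+[p+np.eye(len(p))[i]*([.006,.006,.15,.004,.004][i]) for i in range(len(p))])
        r=minimize(cost,p,method='Nelder-Mead',options=dict(initial_simplex=sx,xatol=1e-5,fatol=1e-5)); p=r.x
    return p,r.fun,sg
def overlay(sg,p,w,l,z0,z1):
    out=[]
    for n,(m,lo,hi,c) in sg.items():
        c=c.copy(); h=hull(n,p,w,l,z0,z1); cv2.polylines(c,[np.round((h-lo+.5)*S).astype(np.int32)],True,(0,255,0),1)
        cs=cv2.findContours(m,0,2)[0]; cv2.drawContours(c,cs,-1,(255,0,255),1); out.append(cv2.resize(c,(160,130)))
    return np.vstack(out)
E
cat > meas.py <<'E'
from h import *
T,dT=camera("top");Sc,dS=camera("scene")
im={'top':T,'scene':Sc}
O={'tan_lift':((279,319),(254.5,252.6),.06,.06,0,.010),'black_lift':((321,315),(273,266),.06,.06,0,.010),
'tan_heel':((241,315),(240,239),.054,.055,0,.017),'black_heel':((315,282),(296.7,257),.054,.055,0,.017),
'tan_seat':((366.5,285),(321,276),.06,.06,.005,.005),'black_seat':((434,284),(361,307),.06,.06,.005,.005)}
row=[]
for k,(u,v,w,l,z0,z1) in O.items():
    P,e=tri(u,v); dd=[onz('top',[u],0)[0][2]*0+np.median(depthpts('top',dT,cv2.circle(np.zeros((480,640),np.uint8),(int(u[0]),int(u[1])),5,1,-1)>0)[:,2]), np.median(depthpts('scene',dS,cv2.circle(np.zeros((480,640),np.uint8),(int(v[0]),int(v[1])),3,1,-1)>0)[:,2])]
    p0=[*onz('top',[u],z1)[0][:2],-np.pi/2]
    sc='seat' in k
    p,c,sg=fit(im,p0,w,l,z0,z1,sc)
    pT,cT,_=fit({'top':T},p[:3],w,l,z0,z1,sc,1); pS,cS,_=fit({'scene':Sc},p[:3],w,l,z0,z1,sc,1)
    print(k,'tri z %.4f'%P[2],'depth z',np.round(dd,4),'fit',np.round(p,4),round(c,3),'top',np.round(pT,4),'scene',np.round(pS,4))
    row.append(overlay(sg,p,*(p[3:] if sc else (w,l)),z0,z1))
cv2.imwrite("pics/ov.png",np.vstack([np.hstack(row[:3]),np.hstack(row[3:])]))
E
python3 meas.py
```

```text
tan_lift tri z 0.0033 depth z [0.0105 0.0089] fit [ 0.4293 -0.0302 -1.8804] 0.093 top [ 0.4307 -0.0299 -1.8623] scene [ 0.4271 -0.0304 -1.9193]
black_lift tri z 0.0082 depth z [0.0099 0.0095] fit [ 0.4402 -0.1403 -1.6913] 0.076 top [ 0.4412 -0.1399 -1.6915] scene [ 0.4384 -0.142  -1.7475]
tan_heel tri z 0.0019 depth z [0.0153 0.0123] fit [ 0.4403  0.069  -1.8208] 0.136 top [ 0.4414  0.0701 -1.788 ] scene [ 0.4402  0.0687 -1.8411]
black_heel tri z -0.0017 depth z [0.0165 0.0135] fit [ 0.5267 -0.1271 -1.7387] 0.126 top [ 0.5278 -0.1264 -1.7848] scene [ 0.5246 -0.1288 -1.7876]Traceback (most recent call last):
  File "meas.py", line 12, in <module>
    p,c,sg=fit(im,p0,w,l,z0,z1,sc)
           ~~~^^^^^^^^^^^^^^^^^^^^
  File "h.py", line 54, in fit
    r=minimize(cost,p,method='Nelder-Mead',options=dict(initial_simplex=sx,xatol=1e-5,fatol=1e-5)); p=r.x
    res = _minimize_neldermead(fun, x0, args, callback, bounds=bounds,
                               **options)
    fxr = func(xr)
    fx = function(np.copy(x), *(wrapper_args + args))
  File "h.py", line 51, in cost
    h=raster(hull(n,q,W,L,z0,z1),lo,hi); s+=1-(h&m).sum()/max(1,(h|m).sum())
             ~~~~^^^^^^^^^^^^^^^
  File "h.py", line 27, in hull
    return cv2.convexHull(proj(n,P).astype(np.float32))[:,0]
                          ~~~~^^^^^
  File "h.py", line 23, in proj
    K,o,A=cam(n); c=(P-o)@A@K.T; return c[:,:2]/c[:,2:]
          ~~~^^^
  File "h.py", line 5, in cam
    i=camera_info(n); return i['camera_matrix'],np.array(i['origin']),R.from_euler('xyz',i['attitude']).as_matrix()
ValueError: time passes only in moves, steps and waits
```

```bash
sed -i 's/^def cam(n):/from functools import lru_cache\n@lru_cache\ndef cam(n):/' h.py; python3 meas.py
```

```text
tan_lift tri z 0.0033 depth z [0.0107 0.0084] fit [ 0.4295 -0.0294 -1.8757] 0.091 top [ 0.4304 -0.0299 -1.8624] scene [ 0.4272 -0.0299 -1.8663]
black_lift tri z 0.0082 depth z [0.0103 0.0089] fit [ 0.4404 -0.1407 -1.7143] 0.077 top [ 0.441  -0.1399 -1.7087] scene [ 0.4386 -0.1417 -1.7582]
tan_heel tri z 0.0019 depth z [0.016 0.014] fit [ 0.4406  0.0687 -1.8116] 0.14 top [ 0.4412  0.0699 -1.7539] scene [ 0.4396  0.0671 -1.8785]
black_heel tri z -0.0017 depth z [0.0164 0.0137] fit [ 0.5263 -0.128  -1.7768] 0.124 top [ 0.5276 -0.1262 -1.7785] scene [ 0.5246 -0.1279 -1.7932]
tan_seat tri z 0.0054 depth z [0.0054 0.0045] fit [ 0.5237 -0.2518 -1.3532  0.0593  0.0603] 0.075 top [ 0.525  -0.251  -1.3944  0.0574  0.0593] scene [ 0.5225 -0.2527 -1.3726  0.0612  0.0573]
black_seat tri z 0.0026 depth z [0.0049 0.0043] fit [ 0.5242 -0.437  -1.3685  0.0598  0.0617] 0.074 top [ 0.5246 -0.4369 -1.3755  0.0634  0.0603] scene [ 0.5231 -0.4377 -1.3487  0.0584  0.0614]
```

View pics/ov.png

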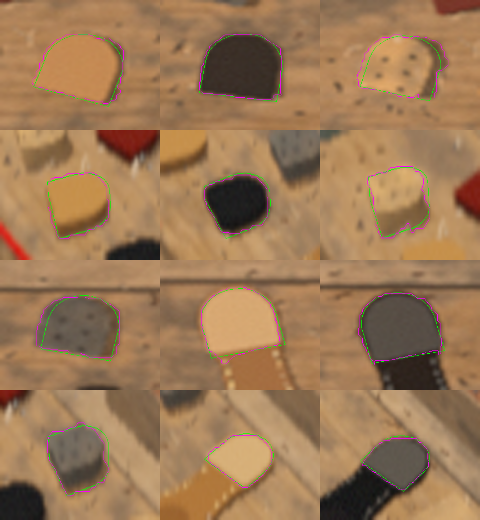

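The fits are good: green outlines match the segments in both views and the depth heights agree (lifts about 10 mm, heels about 16, seats 5). The grasp closes across part x, so I'll write a helper that works out moves in tool units.

```bash
cat > mv.py <<'E'
# usage: mv.py x y z yaw  [x y z yaw ...] -> rows from the present pose
import sys; from h import *
def grip(px,py,pyaw,off): # TCP xy,yaw for part pose
    return px-np.sin(pyaw)*off, py+np.cos(pyaw)*off, pyaw+np.pi/2
def rows(targets):
    o=ctrl.get_obs(); A=R.from_euler('xyz',o['eef_rot']).as_matrix(); y0=o['eef_rot'][2]
    print('t',round(o['time_s'],2),'pos',np.round(o['ee_pos'],4),'yaw',round(y0,4),'w',round(o['grip_width'],4),'F',np.round(o['force'],1))
    for t in targets:
        s=A.T@(np.array(t[:3])-o['ee_pos'])/0.2; dy=(t[3]-y0+np.pi)%(2*np.pi)-np.pi
        print([np.round(s,4).tolist(),round(-dy/(2*np.pi),4)])
if __name__=='__main__':
    a=np.array(sys.argv[1:],float).reshape(-1,4); rows(a)
E
python3 - <<'E'
from mv import *
for k,p,o in[('tanlift',(.4295,-.0298,-1.87),-.008),('tanheel',(.4405,.0690,-1.81),-.005),('blklift',(.4404,-.1405,-1.71),-.008),('blkheel',(.5265,-.1275,-1.778),-.005),
 ('tanseatL',(.5238,-.2518,-1.378),-.008),('tanseatH',(.5238,-.2518,-1.378),-.005),('blkseatL',(.5241,-.437,-1.367),-.008),('blkseatH',(.5241,-.437,-1.367),-.005)]: print(k,np.round(grip(*p,o),4))
rows([(.32,.36,.2,2.2),(.37,.3,.2,2.0)])
E
```

```text
tanlift [ 0.4219 -0.0274 -0.2992]
tanheel [ 0.4356  0.0702 -0.2392]
blklift [ 0.4325 -0.1394 -0.1392]
blkheel [ 0.5216 -0.1265 -0.2072]
tanseatL [ 0.5159 -0.2533  0.1928]
tanseatH [ 0.5189 -0.2528  0.1928]
blkseatL [ 0.5163 -0.4386  0.2038]
blkseatH [ 0.5192 -0.438   0.2038]
t 1.7 pos [0.2252 0.5018 0.2055] yaw 2.7198 w 0.0938 F [-0.6 -0.9 -0.8]
[[-0.7229, -0.4527, 0.0272], np.float64(0.0827)]
[[-1.0738, -0.6241, 0.0272], np.float64(0.1146)]
```

>>> {"fn": "carry_out", "kwargs": {"motion": [[[-0.72,-0.45,0.03],0.27],[[-0.72,-0.45,0.03],0.27],[[-0.72,-0.45,0.03],0.27],[[-0.72,-0.45,0.03],0.27],[[-0.72,-0.45,0.03],0.27],[[-0.72,-0.45,0.03],0.27],[[-0.72,-0.45,0.03],0.27],[[-0.72,-0.45,0.03],0.27],[[-0.72,-0.45,0.03],0.27],[[-0.72,-0.45,0.03],0.27],[[-0.72,-0.45,0.03],0.27],[[-0.72,-0.45,0.03],0.27]], "hand": -0.65}}

```text
time_s: 2.9
ee_pos: [0.3197, 0.3607, 0.1995]
eef_rot: [3.142, -0.0, 1.018]
force: [-0.5, 0.5, -0.2]
grip_width: 0.0777
grip_force: 0.0
```

```bash
python3 mv.py .40 .19 .2 -.2992
```

```text
t 2.9 pos [0.3197 0.3607 0.1995] yaw 1.0177 w 0.0777 F [-0.5  0.5 -0.2]
[[-0.5153, 0.7901, -0.0025], np.float64(0.2096)]
```

>>> {"fn": "carry_out", "kwargs": {"motion": [[[-0.515,0.79,0],0.21],[[-0.515,0.79,0],0.21],[[-0.515,0.79,0],0.21],[[-0.515,0.79,0],0.21],[[-0.515,0.79,0],0.21],[[-0.515,0.79,0],0.21],[[-0.515,0.79,0],0.21],[[-0.515,0.79,0],0.21],[[-0.515,0.79,0],0.21],[[-0.515,0.79,0],0.21]]}}

```text
time_s: 3.9
ee_pos: [0.401, 0.1905, 0.1995]
eef_rot: [-3.142, -0.0, -0.298]
force: [-0.2, -0.1, -0.2]
grip_width: 0.0772
grip_force: 0.0
```

```bash
python3 mv.py .4219 .000 .1 -.2992 .4219 -.0274 .1 -.2992
```

```text
t 3.9 pos [0.401  0.1905 0.1995] yaw -0.298 w 0.0772 F [-0.2 -0.1 -0.2]
[[0.3795, 0.88, 0.4975], np.float64(0.0002)]
[[0.4198, 1.011, 0.4975], np.float64(0.0002)]
```

>>> {"fn": "carry_out", "kwargs": {"motion": [[[0.4,0.95,0.2],0],[[0.4,0.95,0.2],0],[[0.4,0.95,0.3],0],[[0.4,0.95,0.5],0],[[0.4,0.95,0.6],0],[[0.4,0.95,0.6],0],[[0.4,0.95,0.6],0]]}}

```text
time_s: 4.6
ee_pos: [0.4218, -0.0147, 0.0793]
eef_rot: [3.141, 0.002, -0.295]
force: [-0.5, 0.3, 0.3]
grip_width: 0.0775
grip_force: 0.0
```

```bash
python3 mv.py .4219 -.0274 .04 -.2992 .4219 -.0274 .0025 -.2992
```

```text
t 4.6 pos [ 0.4218 -0.0147  0.0793] yaw -0.2948 w 0.0775 F [-0.5  0.3  0.3]
[[0.0192, 0.0608, 0.1964], np.float64(0.0007)]
[[0.0195, 0.0608, 0.3839], np.float64(0.0007)]
```

>>> {"fn": "carry_out", "kwargs": {"motion": [[[0.019,0.061,0.1],0.001],[[0.019,0.061,0.2],0.001],[[0.019,0.061,0.28],0.001],[[0.019,0.061,0.34],0.001],[[0.019,0.061,0.38],0.001],[[0.019,0.061,0.38],0.001],[[0.019,0.061,0.38],0.001]]}}

```text
time_s: 5.3
ee_pos: [0.4226, -0.0271, 0.0041]
eef_rot: [-3.141, -0.001, -0.302]
force: [0.2, -0.1, 0.2]
grip_width: 0.0771
grip_force: 0.0
```

>>> {"fn": "carry_out", "kwargs": {"motion": [[[0,0,0],0],[[0,0,0],0],[[0,0,0],0],[[0,0,0],0],[[0,0,0],0],[[0,0,0],0],[[0,0,0],0],[[0,0,0],0]], "hand": 1, "force": 20}}

```text
time_s: 6.1
ee_pos: [0.4224, -0.0274, 0.0038]
eef_rot: [-3.141, -0.001, -0.303]
force: [-1.0, 0.9, 5.9]
grip_width: 0.0594
grip_force: 20.0
```

>>> {"fn": "carry_out", "kwargs": {"motion": [[[0,0,-0.15],0],[[0,0,-0.3],0],[[0,0,-0.4],0],[[0,0.4,-0.4],-0.02],[[0.2,0.9,-0.4],-0.05],[[0.2,0.9,-0.4],-0.07],[[0.2,0.9,-0.4],-0.07],[[0.2,0.9,-0.4],-0.07],[[0.2,0.9,-0.4],-0.07]]}}

```text
time_s: 7.0
ee_pos: [0.4063, -0.212, 0.0832]
eef_rot: [-3.141, 0.0, 0.134]
force: [0.6, 0.3, 0.3]
grip_width: 0.0598
grip_force: 20.0
```

```bash
python3 mv.py .5159 -.2533 .05 .1928 .5159 -.2533 .0085 .1928
```

```text
t 7.0 pos [ 0.4063 -0.212   0.0832] yaw 0.1343 w 0.0598 F [0.6 0.3 0.3]
[[0.5155, 0.2783, 0.1655], np.float64(-0.0093)]
[[0.5156, 0.2784, 0.373], np.float64(-0.0093)]
```

>>> {"fn": "carry_out", "kwargs": {"motion": [[[0.3,0.15,0],-0.009],[[0.515,0.278,0.05],-0.009],[[0.515,0.278,0.16],-0.009],[[0.515,0.278,0.27],-0.009],[[0.515,0.278,0.27],-0.009],[[0.515,0.278,0.27],-0.009],[[0.515,0.278,0.27],-0.009]]}}

```text
time_s: 7.7
ee_pos: [0.5169, -0.2517, 0.031]
eef_rot: [3.14, -0.001, 0.194]
force: [-0.3, 0.5, -0.2]
grip_width: 0.0598
grip_force: 20.0
```

```bash
python3 mv.py .5159 -.2533 .0095 .1928
```

```text
t 7.7 pos [ 0.5169 -0.2517  0.031 ] yaw 0.1943 w 0.0598 F [-0.3  0.5 -0.2]
[[-0.0064, 0.0069, 0.1074], np.float64(0.0002)]
```

>>> {"fn": "carry_out", "kwargs": {"motion": [[[-0.006,0.007,0.05],0],[[-0.006,0.007,0.09],0],[[-0.006,0.007,0.108],0],[[-0.006,0.007,0.112],0],[[-0.006,0.007,0.112],0],[[-0.006,0.007,0.112],0]]}}

```text
time_s: 8.3
ee_pos: [0.5153, -0.2535, 0.0077]
eef_rot: [-3.141, 0.0, 0.194]
force: [-4.9, 4.5, 12.3]
grip_width: 0.0595
grip_force: 20.0
```

>>> {"fn": "carry_out", "kwargs": {"motion": [[[0,0,0],0],[[0,0,0],0],[[0,0,0],0],[[0,0,0],0],[[0,0,-0.1],0],[[0,0,-0.3],0],[[0,0,-0.4],0],[[-0.1,-0.3,-0.4],0],[[-0.3,-0.6,-0.4],0],[[-0.4,-0.9,-0.4],0],[[-0.4,-0.9,-0.4],0],[[-0.4,-0.9,-0.4],0]], "hand": -0.65}}

```text
time_s: 9.5
ee_pos: [0.3995, -0.0894, 0.0868]
eef_rot: [-3.141, 0.001, 0.196]
force: [0.4, -0.5, 0.6]
grip_width: 0.0775
grip_force: 0.0
```

```bash
cat > chk.py <<'E'
import sys; from h import *
# name x y yaw w l z0 z1
def chk(tag,p0,w,l,z0,z1,scale=False):
    T,_=camera("top");Sc,_=camera("scene")
    out=[]
    p,c,sg=fit({'top':T,'scene':Sc},p0,w,l,z0,z1,scale); out.append(overlay(sg,p,w,l,z0,z1)); print(tag,'both',np.round(p,4),round(c,3))
    for n,i in(('top',T),('scene',Sc)): q,c,_=fit({n:i},p[:3],w,l,z0,z1,scale,1); print(n,np.round(q,4),round(c,3))
    a=cv2.resize(T[258:352,342:482],(560,376),interpolation=cv2.INTER_CUBIC); b=np.zeros((376,160,3),np.uint8); b[:260]=out[0]
    cv2.imwrite(f"pics/{tag}.png",np.hstack([a,b]))
if __name__=='__main__': chk(sys.argv[1],np.array(sys.argv[2:5],float),*np.array(sys.argv[5:9],float))
E
python3 chk.py tl .5238 -.2518 -1.378 .06 .06 .005 .015
```

```text
tl both [ 0.5225 -0.251  -1.3346] 0.121
top [ 0.5236 -0.2519 -1.379 ] 0.055
scene [ 0.5203 -0.25   -1.4346] 0.137
```

View pics/tl.png

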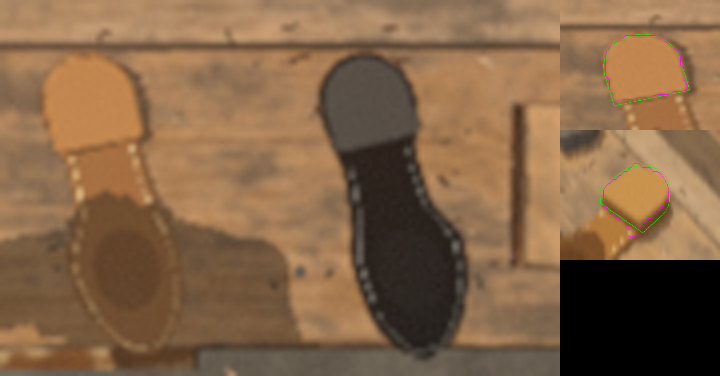

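The lift lies within about 1.5 mm of the seat and is square to it. Next is the tan heel.

```bash
python3 mv.py .436 .0702 .08 -.23 .436 .0702 .0055 -.23
```

```text
t 9.6 pos [ 0.4026 -0.0922  0.0875] yaw 0.1952 w 0.0778 F [1.2 0.6 0.9]
[[0.3214, -0.7642, 0.0376], np.float64(0.0677)]
[[0.321, -0.7644, 0.4101], np.float64(0.0677)]
```

>>> {"fn": "carry_out", "kwargs": {"motion": [[[0.321,-0.764,0],0.068],[[0.321,-0.764,0],0.068],[[0.321,-0.764,0],0.068],[[0.321,-0.764,0],0.068],[[0.321,-0.764,0.1],0.068],[[0.321,-0.764,0.2],0.068],[[0.321,-0.764,0.3],0.068],[[0.321,-0.764,0.3],0.068]]}}

```text
time_s: 10.4
ee_pos: [0.4354, 0.0692, 0.025]
eef_rot: [3.14, 0.004, -0.234]
force: [0.0, 0.4, -0.0]
grip_width: 0.0778
grip_force: 0.0
```

```bash
python3 mv.py .436 .0702 .0055 -.23
```

```text
t 10.4 pos [0.4354 0.0692 0.025 ] yaw -0.234 w 0.0778 F [ 0.   0.4 -0. ]
[[0.002, -0.0054, 0.0976], np.float64(-0.0006)]
```

>>> {"fn": "carry_out", "kwargs": {"motion": [[[0.002,-0.003,0.05],0],[[0.002,-0.003,0.1],0],[[0.002,-0.003,0.1],0],[[0.002,-0.003,0.1],0]]}}

```text
time_s: 10.8
ee_pos: [0.4365, 0.0703, 0.0072]
eef_rot: [3.142, 0.0, -0.233]
force: [1.3, -0.7, 0.5]
grip_width: 0.0777
grip_force: 0.0
```

>>> {"fn": "carry_out", "kwargs": {"motion": [[[0,0,0],0],[[0,0,0],0],[[0,0,0],0],[[0,0,0],0],[[0,0,0],0],[[0,0,0],0],[[0,0,0],0],[[0,0,0],0],[[0,0,0],0]], "hand": 1, "force": 20}}

```text
time_s: 11.7
ee_pos: [0.4365, 0.0705, 0.0073]
eef_rot: [-3.141, -0.0, -0.233]
force: [-1.2, 1.5, 5.3]
grip_width: 0.0529
grip_force: 20.0
```

>>> {"fn": "carry_out", "kwargs": {"motion": [[[0,0,-0.15],0],[[0,0,-0.3],0],[[0,0,-0.4],0],[[-0.1,0.4,-0.4],-0.02],[[-0.1,0.9,-0.4],-0.05],[[-0.1,1,-0.4],-0.068],[[-0.1,1,-0.4],-0.068],[[-0.1,1,-0.4],-0.068],[[-0.1,1,-0.4],-0.068]]}}

```text
time_s: 12.6
ee_pos: [0.3698, -0.1216, 0.0869]
eef_rot: [3.141, 0.0, 0.191]
force: [-0.5, 0.1, -1.1]
grip_width: 0.0531
grip_force: 20.0
```

```bash
python3 mv.py .5194 -.2523 .05 .1928
```

```text
t 12.6 pos [ 0.3698 -0.1216  0.0869] yaw 0.1906 w 0.0531 F [-0.5  0.1 -1.1]
[[0.6109, 0.7833, 0.1846], np.float64(-0.0004)]
```

>>> {"fn": "carry_out", "kwargs": {"motion": [[[0.2,0.25,0],0],[[0.4,0.5,0],0],[[0.61,0.783,0],0],[[0.61,0.783,0.1],0],[[0.61,0.783,0.18],0],[[0.61,0.783,0.18],0],[[0.61,0.783,0.18],0],[[0.61,0.783,0.18],0]]}}

```text
time_s: 13.4
ee_pos: [0.5207, -0.2491, 0.0523]
eef_rot: [3.141, -0.001, 0.195]
force: [-0.8, -0.1, -0.6]
grip_width: 0.0529
grip_force: 20.0
```

```bash
python3 mv.py .5194 -.2523 .0215 .1928
```

```text
t 13.4 pos [ 0.5207 -0.2491  0.0523] yaw 0.1946 w 0.0529 F [-0.8 -0.1 -0.6]
[[-0.0097, 0.014, 0.154], np.float64(0.0003)]
```

>>> {"fn": "carry_out", "kwargs": {"motion": [[[-0.008,0.012,0.05],0],[[-0.008,0.012,0.1],0],[[-0.008,0.012,0.12],0],[[-0.008,0.012,0.12],0],[[-0.008,0.012,0.12],0]]}}

```text
time_s: 13.9
ee_pos: [0.5194, -0.2524, 0.0271]
eef_rot: [-3.142, 0.0, 0.194]
force: [-0.6, -0.4, -0.6]
grip_width: 0.0529
grip_force: 20.0
```

```bash
python3 mv.py .5194 -.2523 .0215 .1928;python3 mv.py .5194 -.2523 .0215 .1928
```

```text
t 13.9 pos [ 0.5194 -0.2524  0.0271] yaw 0.1939 w 0.0529 F [-0.6 -0.4 -0.6]
[[0.0, -0.0006, 0.0278], np.float64(0.0002)]
t 13.9 pos [ 0.5194 -0.2524  0.0271] yaw 0.1939 w 0.0529 F [-0.6 -0.4 -0.6]
[[0.0, -0.0006, 0.0278], np.float64(0.0002)]
```

>>> {"fn": "carry_out", "kwargs": {"motion": [[[0,0,0.015],0],[[0,0,0.025],0],[[0,0,0.025],0],[[0,0,0.025],0]]}}

```text
time_s: 14.3
ee_pos: [0.5195, -0.2525, 0.0224]
eef_rot: [3.141, -0.0, 0.194]
force: [-0.9, -0.2, 4.6]
grip_width: 0.0533
grip_force: 20.0
```

>>> {"fn": "carry_out", "kwargs": {"motion": [[[0,0,0],0],[[0,0,0],0],[[0,0,0],0],[[0,0,0],0],[[0,0,-0.1],0],[[0,0,-0.3],0],[[0,0,-0.4],0],[[-0.1,-0.3,-0.4],0],[[-0.3,-0.5,-0.4],0],[[-0.4,-0.65,-0.4],0.05],[[-0.4,-0.65,-0.4],0.053],[[-0.4,-0.65,-0.4],0.053]], "hand": -0.65}}

```text
time_s: 15.5
ee_pos: [0.4151, -0.1394, 0.1024]
eef_rot: [3.141, -0.001, -0.144]
force: [1.6, 0.7, 0.6]
grip_width: 0.0772
grip_force: 0.0
```

```bash
python3 chk.py th .5236 -.2519 -1.378 .054 .055 .015 .032; python3 mv.py .4325 -.1394 .03 -.1392
```

```text
th both [ 0.523  -0.251  -1.3796] 0.157
top [ 0.5238 -0.2502 -1.3811] 0.068
scene [ 0.5171 -0.2587 -1.3427] 0.125
t 15.6 pos [ 0.4159 -0.1401  0.1023] yaw -0.1391 w 0.0777 F [0.2 0.2 0.2]
[[0.0814, -0.0152, 0.3618], np.float64(0.0)]
```

View pics/th.png

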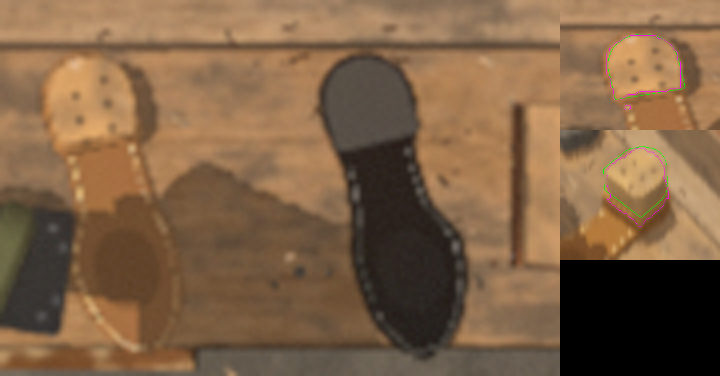

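The tan stack is done: heel centred within about 1 mm and square. Now the black lift.

>>> {"fn": "carry_out", "kwargs": {"motion": [[[0.081,-0.015,0.1],0],[[0.081,-0.015,0.25],0],[[0.081,-0.015,0.36],0],[[0.081,-0.015,0.42],0],[[0.081,-0.015,0.46],0],[[0.081,-0.015,0.492],0],[[0.081,-0.015,0.492],0],[[0.081,-0.015,0.492],0]]}}

```text
time_s: 16.4
ee_pos: [0.4327, -0.1397, 0.0042]
eef_rot: [3.141, -0.001, -0.139]
force: [-0.3, 0.3, 0.2]
grip_width: 0.0776
grip_force: 0.0
```

>>> {"fn": "carry_out", "kwargs": {"motion": [[[0,0,0],0],[[0,0,0],0],[[0,0,0],0],[[0,0,0],0],[[0,0,0],0],[[0,0,0],0],[[0,0,0],0],[[0,0,0],0]], "hand": 1, "force": 20}}

```text
time_s: 17.2
ee_pos: [0.4325, -0.1396, 0.004]
eef_rot: [3.141, -0.001, -0.139]
force: [-0.5, -0.4, 6.3]
grip_width: 0.0593
grip_force: 20.0
```

>>> {"fn": "carry_out", "kwargs": {"motion": [[[0,0,-0.15],0],[[0,0,-0.3],0],[[0,0,-0.4],0],[[-0.1,0.4,-0.4],-0.02],[[-0.1,0.9,-0.4],-0.04],[[-0.1,1,-0.4],-0.054],[[-0.1,1,-0.4],-0.054],[[-0.1,1,-0.4],-0.054],[[-0.1,1,-0.4],-0.054]]}}

```text
time_s: 18.1
ee_pos: [0.3842, -0.3356, 0.0832]
eef_rot: [-3.141, 0.0, 0.198]
force: [0.2, 1.1, -0.2]
grip_width: 0.0598
grip_force: 20.0
```

```bash
python3 mv.py .5173 -.4382 .05 .2038
```

```text
t 18.1 pos [ 0.3842 -0.3356  0.0832] yaw 0.1977 w 0.0598 F [ 0.2  1.1 -0.2]
[[0.552, 0.6338, 0.1653], np.float64(-0.001)]
```

>>> {"fn": "carry_out", "kwargs": {"motion": [[[0.2,0.25,0],-0.001],[[0.4,0.5,0],-0.001],[[0.552,0.634,0.05],-0.001],[[0.552,0.634,0.15],-0.001],[[0.552,0.634,0.26],-0.001],[[0.552,0.634,0.26],-0.001],[[0.552,0.634,0.26],-0.001],[[0.552,0.634,0.26],-0.001],[[0.552,0.634,0.26],-0.001]]}}

```text
time_s: 19.0
ee_pos: [0.5187, -0.4372, 0.0334]
eef_rot: [3.14, -0.001, 0.207]
force: [0.0, -0.8, -1.0]
grip_width: 0.0597
grip_force: 20.0
```

```bash
python3 mv.py .5173 -.4382 .0095 .2038
```

```text
t 19.0 pos [ 0.5187 -0.4372  0.0334] yaw 0.2067 w 0.0597 F [ 0.  -0.8 -1. ]
[[-0.0079, 0.0033, 0.1195], np.float64(0.0005)]
```

>>> {"fn": "carry_out", "kwargs": {"motion": [[[-0.006,0.003,0.05],0],[[-0.006,0.003,0.09],0],[[-0.006,0.003,0.1],0],[[-0.006,0.003,0.1],0],[[-0.006,0.003,0.1],0]]}}

```text
time_s: 19.5
ee_pos: [0.5172, -0.4381, 0.0117]
eef_rot: [3.142, 0.0, 0.206]
force: [-0.1, 0.2, -1.4]
grip_width: 0.0599
grip_force: 20.0
```

```bash
python3 mv.py .5173 -.4382 .009 .2038
```

```text
t 19.5 pos [ 0.5172 -0.4381  0.0117] yaw 0.2065 w 0.0599 F [-0.1  0.2 -1.4]
[[0.0004, 0.0008, 0.0135], np.float64(0.0004)]
```

>>> {"fn": "carry_out", "kwargs": {"motion": [[[0,0,0.012],0],[[0,0,0.013],0],[[0,0,0.013],0],[[0,0,0.013],0]]}}

```text
time_s: 19.9
ee_pos: [0.5172, -0.438, 0.0091]
eef_rot: [3.142, -0.0, 0.206]
force: [-0.2, -0.6, -0.7]
grip_width: 0.0595
grip_force: 20.0
```

>>> {"fn": "carry_out", "kwargs": {"motion": [[[0,0,0],0],[[0,0,0],0],[[0,0,0],0],[[0,0,0],0],[[0,0,-0.1],0],[[0,0,-0.3],0],[[0,0,-0.4],0],[[-0.1,-0.3,-0.4],0],[[-0.2,-0.6,-0.4],0],[[-0.3,-0.95,-0.4],0.04],[[-0.3,-0.95,-0.4],0.065],[[-0.3,-0.95,-0.4],0.065]], "hand": -0.65}}

```text
time_s: 21.1
ee_pos: [0.4166, -0.2599, 0.0885]
eef_rot: [-3.14, 0.003, -0.206]
force: [0.3, -0.5, 0.4]
grip_width: 0.0777
grip_force: 0.0
```

```bash
python3 chk.py bl .5241 -.437 -1.367 .06 .06 .005 .015; python3 mv.py .5216 -.1265 .08 -.2072
```

```text
bl both [ 0.5199 -0.439  -1.2262] 0.139
top [ 0.5212 -0.436  -1.2328] 0.135
scene [ 0.5202 -0.4405 -1.269 ] 0.116
t 21.2 pos [ 0.4195 -0.2638  0.0897] yaw -0.2027 w 0.0774 F [-0.1  0.2  0.4]
[[0.3617, -0.7754, 0.0485], np.float64(0.0007)]
```

View pics/bl.png

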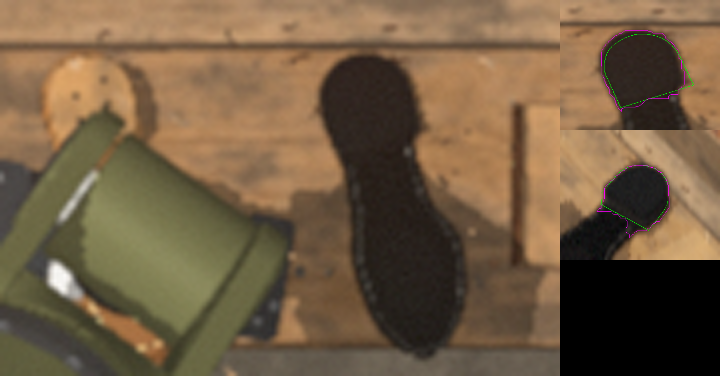

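The lift covers the whole seat with no grey visible, but the black-on-black outline fit isn't reliable. I'll check it with more contrast later. Next is the black heel.

>>> {"fn": "carry_out", "kwargs": {"motion": [[[0.2,-0.4,0],0],[[0.365,-0.775,0],0],[[0.365,-0.775,0.05],0],[[0.365,-0.775,0.15],0],[[0.365,-0.775,0.25],0],[[0.365,-0.775,0.3],0],[[0.365,-0.775,0.3],0],[[0.365,-0.775,0.3],0]]}}

```text
time_s: 22.0
ee_pos: [0.5225, -0.1279, 0.0297]
eef_rot: [3.141, -0.001, -0.202]
force: [-0.9, 0.6, 0.3]
grip_width: 0.0777
grip_force: 0.0
```

```bash
python3 mv.py .5222 -.1265 .0065 -.2072; python3 - <<'E'
from h import *
T,_=camera("top"); a=T[260:352,405:475].astype(float); a=np.clip((a-15)*4,0,255).astype(np.uint8)
np.save('blT.npy',T); cv2.imwrite("pics/blc.png",cv2.resize(a,(456,600),interpolation=cv2.INTER_CUBIC))
E
```

```text
t 22.0 pos [ 0.5225 -0.1279  0.0297] yaw -0.2018 w 0.0777 F [-0.9  0.6  0.3]
[[-0.0028, -0.0067, 0.116], np.float64(0.0009)]
```

View pics/blc.png

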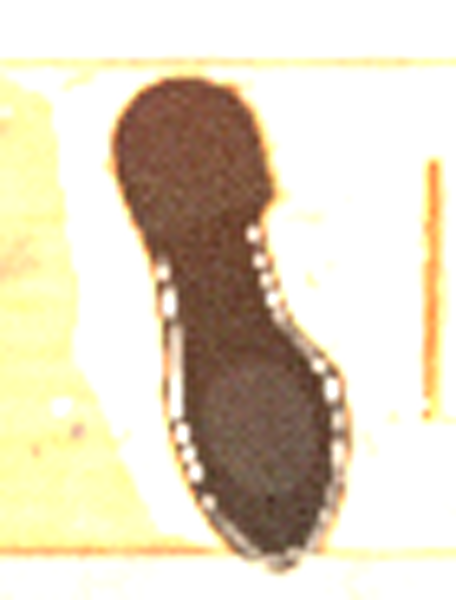

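The lift's outline sits symmetrically on the heel end, with its right front corner at about (446,291). I'll continue with the heel grasp.

>>> {"fn": "carry_out", "kwargs": {"motion": [[[-0.001,-0.005,0.05],0],[[-0.001,-0.005,0.1],0],[[-0.001,-0.005,0.115],0],[[-0.001,-0.005,0.115],0]]}}

```text
time_s: 22.45
ee_pos: [0.5217, -0.126, 0.0053]
eef_rot: [-3.141, 0.001, -0.202]
force: [0.3, -0.1, 0.0]
grip_width: 0.0775
grip_force: 0.0
```

>>> {"fn": "carry_out", "kwargs": {"motion": [[[0,0,0],0],[[0,0,0],0],[[0,0,0],0],[[0,0,0],0],[[0,0,0],0],[[0,0,0],0],[[0,0,0],0],[[0,0,0],0],[[0,0,0],0]], "hand": 1, "force": 20}}

```text
time_s: 23.35
ee_pos: [0.5222, -0.1261, 0.0063]
eef_rot: [3.142, -0.0, -0.202]
force: [-0.3, 1.4, 5.9]
grip_width: 0.0529
grip_force: 20.0
```

>>> {"fn": "carry_out", "kwargs": {"motion": [[[0,0,-0.15],0],[[0,0,-0.3],0],[[0,0,-0.4],0],[[-0.2,0.4,-0.4],-0.02],[[-0.3,0.9,-0.4],-0.05],[[-0.3,1,-0.4],-0.065],[[-0.3,1,-0.4],-0.065],[[-0.3,1,-0.4],-0.065],[[-0.3,1,-0.4],-0.065]]}}

```text
time_s: 24.25
ee_pos: [0.4218, -0.312, 0.0857]
eef_rot: [-3.141, 0.001, 0.203]
force: [0.0, 0.1, -1.1]
grip_width: 0.0532
grip_force: 20.0
```

```bash
python3 mv.py .5199 -.4377 .06 .205; python3 - <<'E'
from h import *
def corner(p,z):
    c,s=np.cos(p[2]),np.sin(p[2]); return proj('top',np.array([[p[0]+c*a+s*.03,p[1]+s*a-c*.03,z] for a in(-.03,.03)]))
print(corner((.5246,-.4369,-1.367),.015))
E
```

```text
t 24.25 pos [ 0.4218 -0.312   0.0857] yaw 0.2031 w 0.0532 F [ 0.   0.1 -1.1]
[[0.3538, 0.7144, 0.128], np.float64(-0.0003)]
[[425.42473364 295.33275549]
 [447.53460967 290.71813336]]
```

>>> {"fn": "carry_out", "kwargs": {"motion": [[[0.15,0.35,0],0],[[0.354,0.714,0],0],[[0.354,0.714,0],0],[[0.354,0.714,0.1],0],[[0.354,0.714,0.2],0],[[0.354,0.714,0.25],0],[[0.354,0.714,0.25],0],[[0.354,0.714,0.25],0],[[0.354,0.714,0.25],0]]}}

```text
time_s: 25.15
ee_pos: [0.5223, -0.4353, 0.0375]
eef_rot: [3.14, -0.001, 0.207]
force: [-0.5, -0.2, -1.1]
grip_width: 0.053
grip_force: 20.0
```

```bash
python3 mv.py .5199 -.4377 .025 .205
```

```text
t 25.15 pos [ 0.5223 -0.4353  0.0375] yaw 0.2068 w 0.053 F [-0.5 -0.2 -1.1]
[[-0.0143, 0.0091, 0.0626], np.float64(0.0003)]
```

>>> {"fn": "carry_out", "kwargs": {"motion": [[[-0.012,0.008,0.03],0],[[-0.012,0.008,0.055],0],[[-0.012,0.008,0.055],0],[[-0.012,0.008,0.055],0]]}}

```text
time_s: 25.55
ee_pos: [0.5196, -0.4373, 0.0249]
eef_rot: [-3.141, 0.0, 0.206]
force: [-0.4, -0.3, -0.2]
grip_width: 0.0532
grip_force: 20.0
```

```bash
python3 mv.py .5199 -.4377 .0213 .205
```

```text
t 25.55 pos [ 0.5196 -0.4373  0.0249] yaw 0.2064 w 0.0532 F [-0.4 -0.3 -0.2]
[[0.0008, 0.0024, 0.0178], np.float64(0.0002)]
```

>>> {"fn": "carry_out", "kwargs": {"motion": [[[0.001,0.002,0.012],0],[[0.001,0.002,0.018],0],[[0.001,0.002,0.018],0],[[0.001,0.002,0.018],0]]}}

```text
time_s: 25.95
ee_pos: [0.52, -0.4376, 0.0214]
eef_rot: [-3.142, -0.0, 0.207]
force: [0.7, -0.1, -0.1]
grip_width: 0.0529
grip_force: 20.0
```

>>> {"fn": "carry_out", "kwargs": {"motion": [[[0,0,0],0],[[0,0,0],0],[[0,0,0],0],[[0,0,0],0],[[0,0,-0.1],0],[[0,0,-0.3],0],[[0,0,-0.5],0],[[-0.1,-0.3,-0.6],0],[[-0.3,-0.6,-0.6],0],[[-0.5,-0.95,-0.6],0],[[-0.5,-1,-0.6],0],[[-0.5,-1,-0.6],0]], "hand": -0.65}}

```text
time_s: 27.15
ee_pos: [0.3792, -0.2601, 0.1416]
eef_rot: [-3.142, -0.0, 0.207]
force: [-0.3, 0.2, -0.4]
grip_width: 0.0771
grip_force: 0.0
```

>>> {"fn": "carry_out", "kwargs": {"motion": [[[-0.3,-0.6,0],0],[[-0.3,-0.8,0],0],[[-0.3,-0.8,0],0],[[-0.3,-0.8,0],0],[[-0.3,-0.8,0],0],[[-0.3,-0.8,0],0]]}}

```text
time_s: 27.75
ee_pos: [0.2901, -0.1184, 0.142]
eef_rot: [3.14, -0.001, 0.207]
force: [0.7, -0.3, -0.2]
grip_width: 0.0774
grip_force: 0.0
```

```bash
python3 chk.py bh .5245 -.4365 -1.367 .054 .055 .015 .032; python3 - <<'E'
from h import *
T,_=camera("top");Sc,_=camera("scene")
f=lambda a,g:np.clip(a.astype(float)*g,0,255).astype(np.uint8)
a=cv2.resize(f(T[262:304,345:461],1.8),(800,290),interpolation=cv2.INTER_CUBIC)
b=cv2.resize(f(Sc[255:345,270:410],1.8),(467,300),interpolation=cv2.INTER_CUBIC); c=np.zeros((300,800,3),np.uint8); c[:,:467]=b
cv2.imwrite("pics/fin.png",np.vstack([a,c])); print(np.round(ctrl.get_obs()['ee_pos'],3))
E
```

```text
bh both [ 0.5226 -0.4373 -1.3398] 0.099
top [ 0.5231 -0.4367 -1.3559] 0.088
scene [ 0.522  -0.4377 -1.3181] 0.106
[ 0.29  -0.119  0.141]
```

View pics/fin.png

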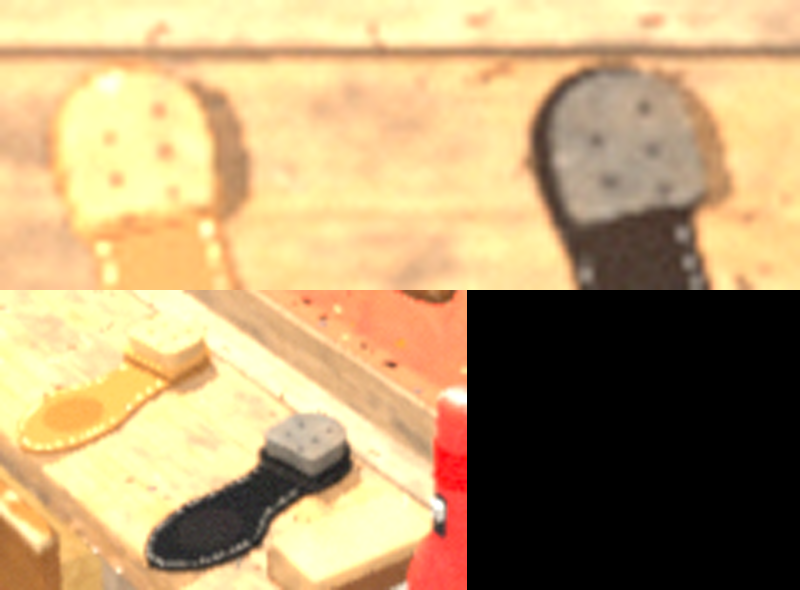

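Both stacks stand square. The black margin to the left of the black heel, at about (545,150), is parallax: the fit puts that heel within 1.5 mm of the seat centre. I'm handing in.

```bash
python3 -c "
from station import ctrl; print(ctrl.hand_in())"
```

```text
the job is handed in; nothing more can be done
None
```

Both heels are laid up dry in their own colours and the job is handed in: heels and tan lift measured within about 1.5 mm of the seat centres, black lift judged by eye and one corner (black on black could not be fitted).

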